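Set out the next case on the layout board

TASK

Set out the next case on the wooden layout board with the four things that stand on the plain grey board, in this order. First put the flat wax tin on the board, its long side along the back rail (the rail farther from you), and push it fully home into the corner where the two rails meet; next stand the small bottle to the right of the tin at the back rail, and then the powder jar to the right of the bottle at the back rail, so that the bottle is between tin and jar and every gap (to the neighbour, and to the back rail) is less than a finger's width. Last, set the plaster jaw model teeth up on the middle of the tin's lid, its long way along the tin's; leave everything standing there.

Things in the scene. Friction and masses are not known exactly. Their poses are not given: they have to be found in the camera images.
- layout_board: Fixed board, light wood, 170 (x) x 235 (y) x 24 mm; origin: centre of its underside, z up. Along its +x edge (back, away from the robot) and +y edge (left) run aluminium rails 10 mm wide, tops 12 mm above the board's top face. Inner face of the back rail: x = 75 mm; of the left rail: y = 107.5 mm; they meet in the back left corner. Front and right edges open. Yaw within 0.25 rad.
- supply_board: Fixed flat grey plastic board, no rails, 250 (x) x 290 (y) x 24 mm, on which the four things stand at the start. Origin: centre of its underside. The two boards may change sides.
- wax_tin: Loose flat wax tin, closed (lid does not open), tan, 60 (x) x 94 (y) x 17 mm, 0.09 kg. Origin: centre of its underside (the lid reaches from x = -31 to +29 mm); long axis y, z up. Take it across its 60 mm width.
- bottle: Loose small round bottle with a black cap, upright, body 33 mm diameter up to 46 mm, cap 21 mm diameter, 64 mm high in all, 0.07 kg. Origin: centre of its underside, z up. (It is the one on the grey board; similar ones farther left belong to the room.)
- powder_jar: Loose round white powder jar, closed (lid does not come off), 50 mm diameter at the lid (30 to 41 mm up), 48 mm below, 41 mm high, 0.08 kg. Origin: centre of its underside, z up. (It is the one on the grey board; a similar one farther left belongs to the room.)
- jaw_model: Loose plaster jaw model, teeth up, 46 (x) x 58 (y) x 24 mm, solid base 16 mm high, 0.07 kg. Origin: centre of its underside; long way y, z up. Take it across the 46 mm of its base.

How it is judged:
On the way, in this order (a step that is already met when the one before it is completed fails the run):
1. the wax tin is home in the corner, against both rails, and released (x of wax_tin in the frame of layout_board between 0.039 and 0.05 m and y of wax_tin in the frame of layout_board between 0.055 and 0.065 m and z of wax_tin in the frame of layout_board between 0.021 and 0.028 m and angle between the y axis of wax_tin and the y axis of layout_board, either way round below 0.08 rad and contact force between the fingers and wax_tin below 0.05 N and linear speed of wax_tin below 0.02 m/s), for 0.2 s.
2. the bottle stands right of the tin at the back rail, released (x of wax_tin in the frame of layout_board between 0.039 and 0.05 m and y of wax_tin in the frame of layout_board between 0.055 and 0.065 m and z of wax_tin in the frame of layout_board between 0.021 and 0.028 m and angle between the y axis of wax_tin and the y axis of layout_board, either way round below 0.08 rad and x of bottle in the frame of layout_board between 0.0375 and 0.062 m and y of bottle in the frame of layout_board between -0.025 and 0.002 m and z of bottle in the frame of layout_board between 0.021 and 0.028 m and angle between bottle's own z axis and vertical below 0.1 rad and contact force between the fingers and bottle below 0.05 N and linear speed of bottle below 0.02 m/s), for 0.2 s.
3. the jar stands right of the bottle at the back rail, released (x of wax_tin in the frame of layout_board between 0.039 and 0.05 m and y of wax_tin in the frame of layout_board between 0.055 and 0.065 m and z of wax_tin in the frame of layout_board between 0.021 and 0.028 m and angle between the y axis of wax_tin and the y axis of layout_board, either way round below 0.08 rad and x of bottle in the frame of layout_board between 0.0375 and 0.062 m and y of bottle in the frame of layout_board between -0.025 and 0.002 m and z of bottle in the frame of layout_board between 0.021 and 0.028 m and angle between each of bottle, powder_jar's own z axis and vertical below 0.1 rad and x of powder_jar in the frame of layout_board between 0.029 and 0.053 m and y of powder_jar in the frame of layout_board between -0.092 and -0.036 m and horizontal distance between powder_jar and bottle below 0.063 m and z of powder_jar in the frame of layout_board between 0.021 and 0.028 m and contact force between the fingers and powder_jar below 0.05 N and linear speed of powder_jar below 0.02 m/s), for 0.2 s.
4. the jaw model is on the middle of the tin's lid, released (x of wax_tin in the frame of layout_board between 0.039 and 0.05 m and y of wax_tin in the frame of layout_board between 0.055 and 0.065 m and z of wax_tin in the frame of layout_board between 0.021 and 0.028 m and angle between the y axis of wax_tin and the y axis of layout_board, either way round below 0.08 rad and x of bottle in the frame of layout_board between 0.0375 and 0.062 m and y of bottle in the frame of layout_board between -0.025 and 0.002 m and z of bottle in the frame of layout_board between 0.021 and 0.028 m and angle between each of bottle, powder_jar, jaw_model's own z axis and vertical below 0.1 rad and x of powder_jar in the frame of layout_board between 0.029 and 0.053 m and y of powder_jar in the frame of layout_board between -0.092 and -0.036 m and horizontal distance between powder_jar and bottle below 0.063 m and z of powder_jar in the frame of layout_board between 0.021 and 0.028 m and horizontal distance between jaw_model and wax_tin below 0.012 m and z of jaw_model in the frame of layout_board between 0.037 and 0.046 m and angle between the y axis of jaw_model and the y axis of wax_tin, either way round below 0.3 rad and contact force between the fingers and jaw_model below 0.05 N and linear speed of jaw_model below 0.02 m/s), for 0.2 s.
At the end, for the whole second after the job is handed in: Tin flat in the rail corner, sides within 5 mm of the rails, square to 0.08 rad; bottle upright right of it, jar upright right of the bottle, all gaps to neighbour and back rail under 20 mm; model upright on the lid, within 12 mm of its middle, 0.3 rad; all released, at rest (all of step 4 and contact force between the fingers and wax_tin below 0.05 N and linear speed of each of wax_tin, bottle, powder_jar below 0.02 m/s and contact force between the fingers and bottle below 0.05 N and contact force between the fingers and powder_jar below 0.05 N); the robot touches nothing.
It fails at once if the bottle or the jar is tipped over (angle between any of bottle, powder_jar's own z axis and vertical above 0.7 rad).
It also fails if it takes over 115 s, if anything falls off the work surface, if the arm or the gripper's body presses on something with over 40 N, if the wrist force passes 120 N, or if a joint passes its speed limit or range.

ROBOT

A 6-joint arm with a two-finger parallel gripper is mounted at the origin on a cart in front of the work surface, level with it; the furniture and walls round the work are solid. World frame = base frame: x ahead of the robot, y to its left, z up, the work surface at z = 0. Lengths are in m, angles in rad, forces in N, time in s.
With the tool pointing down it reaches from about 0.325 to 0.775 m from the base axis. Payload 5.5 kg.
Tool frame: the origin (TCP) lies between the finger pads; the fingertips stand bot.tips_ahead ahead of it and the grasp point (between the pads) is the TCP (bot.tips_ahead is the distance from the TCP to the fingertips, in m); z points along the fingers, y is the line along which they close (so a half turn about z gives the same grasp; the last joint's range is limited). The gripper opens to 88 mm and grips with 3 to 60 N. Pads are 20 mm wide; open, the fingers measure 115 mm over their backs; the gripper's body (75 mm by 178 mm) begins 61 mm behind the grasp point.
Start: joints at [1.119, 0.091, 1.231, -0, 1.82, -0.057], TCP at [0.231, 0.554, 0.242] pointing down, gripper open.
Joint ranges: [-2.87, 2.87], [-0.86, 2.18], [0.17, 2.46], [-1.51, 4.65], [0.06, 2.69], [-2.65, 2.65]. Speed limits (rad/s): [2.57, 2.57, 3.01, 3.14, 3.14, 3.14].

INTERFACE

Orientations are given as a unit quaternion [w, x, y, z].
In Python, from bench import bot gives the robot as it stands. The module is installed in compiled form; this text tells all that it offers. Calls block until the motion is done:
- bot.goto(position, orientation): joint-space move of the TCP to a pose.
- bot.move_straight(position, ori=None, feed=0.15, contact_N=None): straight line of the TCP; ori=None keeps the orientation; feed is the mean speed in m/s. With contact_N (N) it stops when the force on the tool has changed by that much, and returns True; else False.
- bot.move_j(angles): joint-space move.
- bot.command_gripper(opening, f_grip=None): finger opening in m; f_grip is the grip in N (None keeps the last); returns when the fingers have stopped.
- bot.sleep(seconds).
- bot.inverse_kinematics(position, orientation): joint angles nearest the present ones, or None.
- bot.capture(name): name is "scene" or "top"; returns (picture, depth): 400x640x3 uint8, blue, green, red; 400x640 float32, m along the optical axis (not along the pixel's ray), 0 where there is no reading.
- bot.get_calibration(name): a dict with "fx", "fy", "cx", "cy" (pixels), "R" (3x3) and "t" (3): a world point X has camera coordinates R X + t. Camera axes: x right, y down, z forward; pixel columns grow to the right and rows downward; lengths in m; the calibration is good to about 2 mm. A picture is of the moment at which its call begins. get_calibration takes no time and is no camera call.
A pose or a line that the arm cannot do raises bot.MotionError and nothing moves.
- bot.close_job(): hands the job in; it is judged then, once.
Trained networks look in the newest picture that a camera, given by its name, has taken for a name from the list of things; names that differ only in an ending like _2 or _b are one class to them, and where a whole thing is asked for, a point or a joint stands for the part that bears it (a point fixed in the world has none). Each returns a list of dicts, best first, with "p" (0 to 1); they miss things now and then, are a little off and sometimes report something else, mostly with a low value. They report only what shows in the picture. A call takes as long as a camera call.
- bot.look_for(camera, target): "location" ([x, y, z] in m, in the coordinates of the camera as it stood for that picture, good to about 4 mm: the middle of the surface that is visible of it).
Readings, each from a call of its own:
- bot.current_t(): time.
- bot.current_joint_pos(): joint angles.
- bot.current_joint_vel(): joint speeds.
- bot.current_joint_efforts(): joint torques, N m.
- bot.current_tool_pos(): TCP position.
- bot.current_eef_rot(): TCP orientation.
- bot.current_ft_force(): force on the tool from outside, world axes, zero at the start.
- bot.current_wrist_torque(): the same for the moment, N m.
- bot.current_width(): finger opening in m.
- bot.current_grasp_force(): force on a finger pad.
Only numpy, scipy, OpenCV 4.12 (cv2) and the standard library are available. Lean on these libraries where they do the work, as an engineer would, in place of code of your own. Each camera call takes 0.05 s, during which the arm holds its last target. There are 200 camera calls.

## Working session

There is one attempt and no reset: what is moved stays moved. The work goes in short steps, each a Python script; the robot and the scene stay as the last script left them, time stands still between calls to the robot, and variables do not carry over. Pictures are saved under pics/ and viewed, at most 14 in all, crops included, and the job is handed in when it is done.

```bash
mkdir -p pics; cat > h.py <<'E'
import numpy as np, cv2
from bench import bot
def cal(c):
    k=bot.get_calibration(c); return k,np.array(k["R"]),np.array(k["t"])
def w(c,p):
    k,R,t=cal(c); return R.T@(np.array(p)-t)
def cloud(c,d):
    k,R,t=cal(c); v,u=np.mgrid[:400,:640]
    P=np.stack([(u-k["cx"])/k["fx"]*d,(v-k["cy"])/k["fy"]*d,d],-1)
    X=(P-t)@R; X[d<=0]=np.nan; return X
def down(yaw): # tool z down; closing axis (tool y) at angle yaw from world y
    # R = Rz(yaw) * Rx(pi)
    return [0*np.cos(yaw/2),np.cos(yaw/2),np.sin(yaw/2),0]
E
python3 - <<'E'
from h import *
print(bot.current_eef_rot(),bot.tips_ahead,bot.current_t())
for c in("scene","top"):
    im,d=bot.capture(c); cv2.imwrite(f"pics/{c}0.png",im); np.save(f"{c}0.npy",d); cv2.imwrite
    k,R,t=cal(c); print(c,k["fx"],-R.T@t,R[2])
    for n in["layout_board","supply_board","wax_tin","bottle","powder_jar","jaw_model"]:
        print(n,[(np.round(w(c,r["location"]),3),round(r["p"],2)) for r in bot.look_for(c,n)][:4])
E
```

```text
[-2.31386975e-04  1.96147901e-01  9.80573829e-01 -9.55240619e-04] 0.019 0.0
scene 460.74695501845343 [-0.12006172 -0.57963436  0.57307549] [ 0.67112066  0.57232953 -0.47120694]
layout_board [(array([0.582, 0.18 , 0.021]), 0.95)]
supply_board [(array([ 0.523, -0.198,  0.028]), 0.82), (array([ 0.616, -0.117,  0.057]), 0.64)]
wax_tin [(array([ 0.616, -0.263,  0.04 ]), 0.92)]
bottle [(array([ 0.616, -0.119,  0.059]), 0.67)]
powder_jar [(array([ 0.507, -0.269,  0.062]), 0.71)]
jaw_model [(array([ 0.513, -0.115,  0.037]), 0.58)]
top 366.3983379250731 [0.43991117 0.0173788  0.879391  ] [ 0.19034629 -0.02152805 -0.98148094]
layout_board [(array([0.593, 0.203, 0.025]), 0.93), (array([ 0.63 , -0.254,  0.044]), 0.27)]
supply_board [(array([ 0.566, -0.168,  0.022]), 0.63)]
wax_tin [(array([ 0.629, -0.256,  0.042]), 0.55)]
bottle [(array([ 0.525, -0.259,  0.062]), 0.41)]
powder_jar [(array([ 0.524, -0.258,  0.065]), 0.8)]
jaw_model [(array([ 0.521, -0.101,  0.041]), 0.97)]
```

View pics/top0.png

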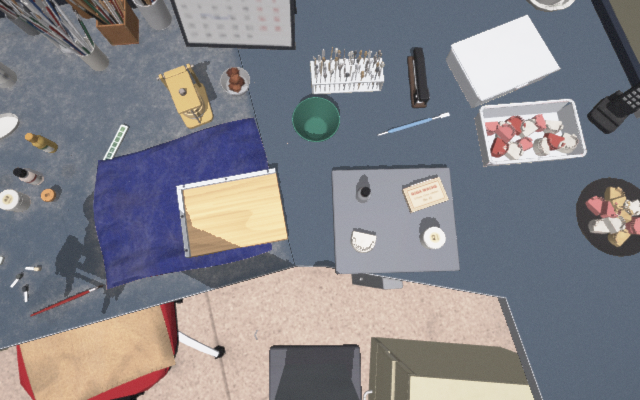

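View pics/scene0.png

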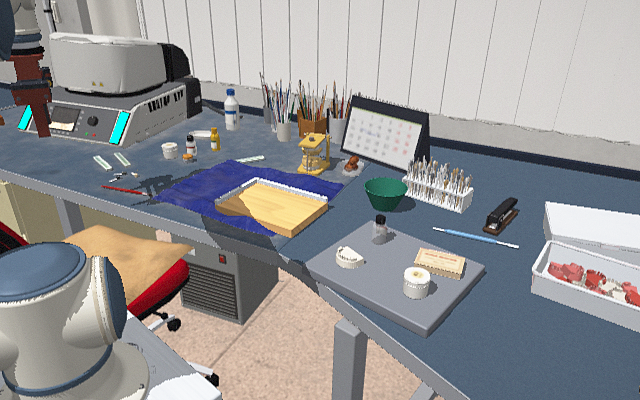

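The pictures show the layout board at top-view px (235,213), its rail corner at (180,186). On the grey board are the bottle (364,192), tin (426,194), jar (433,238) and jaw model (363,240). Next I'll get poses from depth.

```bash
cat > est.py <<'E'
from h import *
def est(pref, save=True, only=None):
    for c in("scene","top"):
        X=cloud(c,np.load(f"{c}{pref}.npy")).reshape(-1,3)
        Z=X[:,2]
        def box(cx,cy,r,z0,z1,name):
            m=(np.hypot(X[:,0]-cx,X[:,1]-cy)<r)&(Z>z0)&(Z<z1)
            P=X[m]
            if len(P)<5: print(c,name,len(P));return
            (a,b),(s1,s2),ang=cv2.minAreaRect((P[:,:2]*1000).astype(np.float32))
            print(c,name,len(P),"ctr",round(a,1),round(b,1),"size",round(s1,1),round(s2,1),"ang",round(ang,1),"zmed",round(np.median(P[:,2])*1000,1),"med",np.round(np.median(P[:,:2],0)*1000,1))
        for it in only: box(*it)
E
python3 - <<'E'
from est import *
est("0",only=[(.59,.2,.2,.017,.032,"board"),(.59,.2,.2,.031,.045,"rail"),(.623,-.258,.07,.033,.05,"tin"),(.622,-.112,.045,.032,.1,"bottle"),(.622,-.112,.045,.076,.1,"cap"),
(.524,-.262,.045,.057,.075,"jartop"),(.519,-.108,.05,.03,.06,"jaw"),(.519,-.108,.05,.043,.06,"teeth"),(.55,-.18,.25,.017,.03,"supply")])
im=cv2.imread("pics/top0.png"); cv2.imwrite("pics/c1.png",cv2.resize(im[160:280,325:465],None,fx=4.5,fy=4.5,interpolation=cv2.INTER_CUBIC))
E
```

```text
scene board 3350 ctr 635.9 232.5 size 295.2 296.6 ang 8.6 zmed 23.6 med [581.6 190.3]
scene rail 402 ctr 634.7 244.0 size 141.0 284.4 ang 46.5 zmed 34.9 med [654.4 284. ]
scene tin 929 ctr 628.4 -257.4 size 65.4 93.9 ang 18.8 zmed 41.0 med [ 622.2 -260.5]
scene bottle 347 ctr 620.8 -111.5 size 26.8 31.2 ang 4.1 zmed 61.9 med [ 616.3 -115.7]
scene cap 75 ctr 623.7 -110.6 size 20.6 19.1 ang 7.7 zmed 85.6 med [ 620.8 -112.8]
scene jartop 419 ctr 522.0 -264.3 size 48.9 49.8 ang 23.5 zmed 64.2 med [ 518.3 -266.1]
scene jaw 393 ctr 515.3 -106.6 size 57.4 46.4 ang 78.8 zmed 39.4 med [ 511.8 -112.6]
scene teeth 74 ctr 507.2 -105.6 size 48.9 21.8 ang 77.9 zmed 46.1 med [ 503.  -111.9]
scene supply 8133 ctr 572.3 -130.2 size 255.0 401.1 ang 1.1 zmed 23.6 med [ 531.9 -192.4]
top board 7203 ctr 635.1 240.5 size 296.6 298.1 ang 10.4 zmed 24.8 med [587.9 201.1]
top rail 806 ctr 593.7 201.4 size 170.8 235.0 ang 10.2 zmed 36.7 med [656.3 293.8]
top tin 1006 ctr 631.4 -255.1 size 61.1 94.6 ang 17.9 zmed 42.8 med [ 630.6 -254.3]
top bottle 204 ctr 625.7 -104.9 size 31.0 26.6 ang 41.5 zmed 70.9 med [ 622.7 -103.5]
top cap 78 ctr 627.5 -107.1 size 20.0 19.4 ang 62.6 zmed 88.7 med [ 627.3 -106.2]
top jartop 408 ctr 525.6 -261.3 size 49.5 47.5 ang 87.7 zmed 65.4 med [ 526.3 -259.9]
top jaw 420 ctr 518.6 -103.9 size 55.7 44.2 ang 77.9 zmed 41.2 med [ 521.  -102.8]
top teeth 80 ctr 518.4 -104.4 size 51.3 37.2 ang 81.6 zmed 46.8 med [ 513.7 -103.5]
top supply 10440 ctr 575.6 -183.6 size 250.3 290.7 ang 1.2 zmed 24.9 med [ 566.5 -171.7]
```

View pics/c1.png

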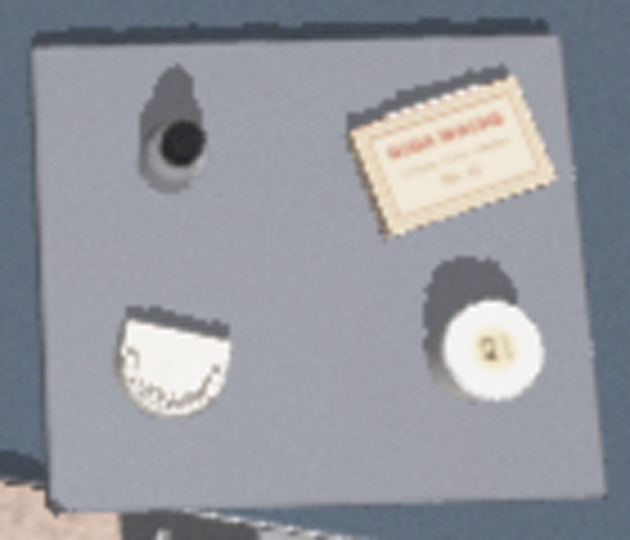

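```bash
cat >> h.py <<'E'
def O(phi): return down(phi+np.pi/2)   # fingers close along world angle phi
C=np.array([.5921,.2001]); YB=.178
def B(x,y): # layout frame -> world xy
    c,s=np.cos(YB),np.sin(YB); return C+np.array([c*x-s*y,s*x+c*y])
def toB(p):
    c,s=np.cos(YB),np.sin(YB); d=np.array(p)[:2]-C; return np.array([c*d[0]+s*d[1],-s*d[0]+c*d[1]])
def st(tag):
    print(tag,"t",round(bot.current_t(),1),"tcp",np.round(bot.current_tool_pos(),4),"B",np.round(toB(bot.current_tool_pos()),4),"w",round(bot.current_width(),4),"F",np.round(bot.current_ft_force(),1),"g",round(bot.current_grasp_force(),1))
def S(xy,z,ori=None,feed=.15,c=None): return bot.move_straight([xy[0],xy[1],z],ori,feed,c)
def pick(xy,phi,z,opening,f):
    bot.command_gripper(opening); bot.goto([*xy,z+.1],O(phi)); S(xy,z,feed=.15,c=8) and st("contact!")
    bot.command_gripper(0.0,f); st("gripped"); S(xy,.2,feed=.25); st("lifted")
E
python3 - <<'E'
from h import *
pick((.630,-.2562),.32,.046,.084,20)
xy=B(.020,.045); bot.goto([*xy,.2],O(YB)); S(xy,.075,feed=.2); print(S(xy,.040,feed=.04,c=5)); st("placed")
E
```

```text
contact! t 4.9 tcp [ 0.6284 -0.2552  0.0435] B [-0.0448 -0.4545] w 0.0839 F [-1.6 -0.4  4.8] g 2.5
gripped t 5.4 tcp [ 0.6292 -0.255   0.0434] B [-0.044  -0.4545] w 0.0589 F [3.3 1.6 6.8] g 21.1
lifted t 6.2 tcp [ 0.6292 -0.256   0.1972] B [-0.0442 -0.4555] w 0.0587 F [-0.1  0.1 -0.7] g 20.0
True
placed t 9.5 tcp [0.6034 0.2478 0.0434] B [0.0196 0.0449] w 0.0584 F [-1.2 -0.4  5.2] g 23.1
```

```bash
python3 - <<'E'
from h import *
bot.command_gripper(.070); xy=bot.current_tool_pos()[:2]; S(xy,.10)
ph=YB+np.pi/2
if bot.inverse_kinematics([*B(-.05,.045),.1],O(ph)) is None: ph-=np.pi; print("flip")
bot.command_gripper(.045)
bot.goto([*B(-.05,.045),.1],O(ph)); S(B(-.05,.045),.0495); st("down")
print(S(B(.03,.045),.0495,feed=.04,c=6)); st("x push")
xy=bot.current_tool_pos()[:2]; b=toB(xy); S(B(b[0]-.015,.045),.0495)
S(B(b[0]-.015,.045),.09); bot.command_gripper(0.0)
S(B(b[0]+.038,-.035),.09,feed=.2); S(B(b[0]+.038,-.035),.0495)
print(S(B(b[0]+.038,.03),.0495,feed=.04,c=6)); st("y push")
b2=toB(bot.current_tool_pos()[:2]); S(B(b[0]+.038,b2[1]-.02),.0495); S(B(b[0]+.038,b2[1]-.02),.15,feed=.25); st("up")
im,d=bot.capture("top"); cv2.imwrite("pics/c2.png",cv2.resize(im[150:270,160:320],None,fx=4,fy=4)); np.save("top1.npy",d)
im,d=bot.capture("scene"); np.save("scene1.npy",d)
from est import est
xy=B(.045,.06); est("1",only=[(*xy,.062,.0385,.05,"tin")])
E
```

```text
down t 12.9 tcp [0.5348 0.2355 0.0494] B [-0.0501  0.045 ] w 0.0452 F [ 1.1 -0.2  1. ] g 0.0
True
x push t 14.2 tcp [0.5873 0.2448 0.0486] B [0.0032 0.0448] w 0.0453 F [-1.2  0.   0.3] g 0.3
True
y push t 17.7 tcp [0.6317 0.2115 0.0491] B [0.041  0.0042] w 0.0005 F [ 1.3 -1.3  1.5] g 0.9
up t 18.6 tcp [0.6354 0.1924 0.1503] B [ 0.0413 -0.0152] w 0.0002 F [-0.1 -0.1 -0.5] g 0.0
scene tin 368 ctr 625.3 266.8 size 66.7 97.1 ang 11.4 zmed 41.1 med [623.5 264. ]
top tin 683 ctr 627.0 283.4 size 72.3 84.7 ang 15.7 zmed 42.5 med [620.  281.9]
```

View pics/c2.png

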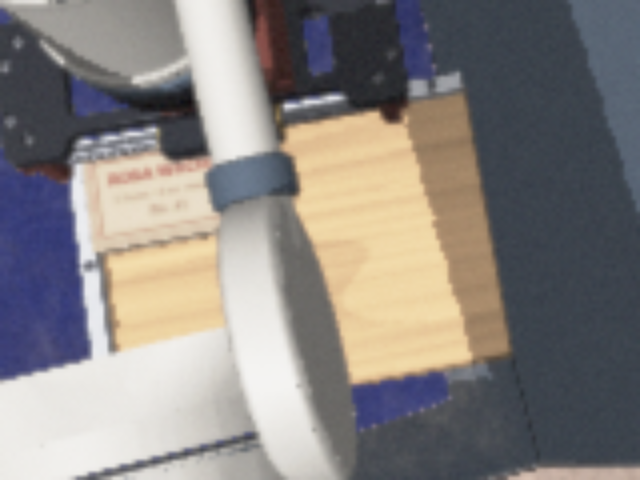

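The arm hides much of the board. The tin (crop px 85–215, 150–245) looks close to both rails. I'll check from a clear view on the way to the bottle.

```bash
python3 - <<'E'
from h import *
bot.goto([.6228,-.1085,.18],O(0)); st("ov")
im,d=bot.capture("top"); cv2.imwrite("pics/c3.png",cv2.resize(im[160:270,160:300],None,fx=5,fy=5)); np.save("top2.npy",d)
im,d=bot.capture("scene"); np.save("scene2.npy",d)
from est import est
xy=B(.043,.058)
est("2",only=[(*xy,.066,.0395,.05,"tin"),(.59,.2,.2,.031,.0385,"rail")])
E
```

```text
ov t 19.8 tcp [ 0.6227 -0.1078  0.179 ] B [-0.0244 -0.3084] w 0.0005 F [-0.1  0.4 -0.3] g 0.0
scene tin 338 ctr 626.2 266.7 size 63.6 96.6 ang 8.5 zmed 41.2 med [623.1 262.6]
scene rail 367 ctr 630.7 241.0 size 132.6 286.8 ang 46.1 zmed 34.9 med [604.9 226.8]
top tin 1036 ctr 630.6 266.4 size 70.1 115.6 ang 14.4 zmed 42.7 med [626.8 269.3]
top rail 647 ctr 593.8 201.2 size 170.2 235.5 ang 10.5 zmed 36.4 med [649.8 293.4]
```

View pics/c3.png

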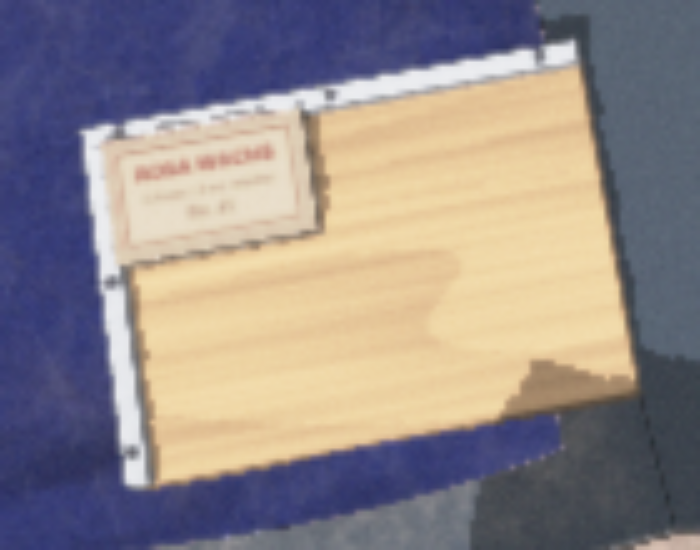

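The tin sits flush in the corner: its top and left edges meet the rails at crop px (105–305,110–135) and (105–125,140–265). Next the bottle, then the jar.

```bash
sed -i 's/C=np.array(\[.5921,.2001\])/C=np.array([.592,.202])/' h.py; cat >> h.py <<'E'
def put(xy,z,opening):  # z: expected TCP height at touchdown
    bot.goto([*xy,.2],O(YB)); S(xy,z+.015,feed=.2); print(S(xy,z-.006,feed=.03,c=3)); st("down")
    bot.command_gripper(opening); st("open"); S(xy,.2,feed=.2)
E
python3 - <<'E'
from h import *
pick((.6256,-.1088),0,.065,.06,15)
put(B(.047,-.012),.065,.055)
pick((.5238,-.2628),0,.064,.08,15)
st("jar held")
E
```

```text
gripped t 22.6 tcp [ 0.6259 -0.1088  0.0655] B [-0.0217 -0.3119] w 0.0317 F [-0.2  0.3  1.9] g 15.0
lifted t 23.3 tcp [ 0.6251 -0.1087  0.1981] B [-0.0224 -0.3117] w 0.0315 F [ 0.4  0.8 -1.2] g 15.0
True
down t 25.7 tcp [0.6406 0.1986 0.065 ] B [ 0.0472 -0.0119] w 0.0315 F [0.2 0.2 2.3] g 15.0
open t 26.3 tcp [0.64   0.1984 0.0644] B [ 0.0466 -0.012 ] w 0.0553 F [0.3 0.5 0.7] g 0.0
gripped t 30.9 tcp [ 0.524  -0.2629  0.0644] B [-0.1493 -0.4455] w 0.0486 F [0.3 0.3 1.2] g 15.0
lifted t 31.6 tcp [ 0.5234 -0.2626  0.1981] B [-0.1498 -0.4451] w 0.0484 F [-0.4  0.3 -1.2] g 15.0
jar held t 31.6 tcp [ 0.5234 -0.2626  0.1981] B [-0.1498 -0.4451] w 0.0484 F [-0.4  0.3 -1.2] g 15.0
```

```bash
python3 - <<'E'
from h import *
def chk(p):
    im,d=bot.capture("top"); np.save(f"top{p}.npy",d); im2,d=bot.capture("scene"); np.save(f"scene{p}.npy",d); return im,im2
from est import est
chk("3"); est("3",only=[(*B(.047,-.012),.035,.076,.1,"cap")]); print(B(.047,-.012))
put(B(.041,-.0625),.065,.068)
pick((.517,-.1052),-.2,.048,.075,15)
im,im2=chk("4"); cv2.imwrite("pics/c4.png",np.hstack([cv2.resize(im[160:270,160:300],(400,314)),cv2.resize(im2[150:260,200:340],(400,314))]))
est("4",only=[(*B(.047,-.012),.035,.076,.1,"cap"),(*B(.041,-.0625),.035,.057,.075,"jar")]); print(B(.041,-.0625))
E
```

```text
scene cap 52 ctr 639.4 196.3 size 21.4 19.0 ang 14.2 zmed 85.3 med [635.7 194.5]
top cap 82 ctr 642.5 199.7 size 19.4 19.9 ang 75.0 zmed 88.7 med [640.7 198.6]
[0.64038213 0.19851149]
True
down t 34.5 tcp [0.6435 0.1478 0.0637] B [ 0.041  -0.0625] w 0.0485 F [ 0.1 -1.   2. ] g 15.0
open t 35.1 tcp [0.6429 0.1477 0.063 ] B [ 0.0405 -0.0625] w 0.0678 F [ 0.4 -0.7 -0.1] g 0.0
gripped t 38.8 tcp [ 0.5172 -0.1053  0.0483] B [-0.128  -0.2892] w 0.0445 F [ 0.3 -0.1  1.2] g 15.0
lifted t 39.5 tcp [ 0.5165 -0.1051  0.1981] B [-0.1287 -0.2888] w 0.0443 F [ 0.6 -0.  -0.9] g 14.8
scene cap 57 ctr 640.1 196.2 size 21.5 18.4 ang 6.9 zmed 83.1 med [635.2 194.2]
scene jar 179 ctr 638.5 146.8 size 48.4 56.4 ang 35.1 zmed 64.1 med [637.5 141.3]
top cap 83 ctr 641.9 199.5 size 19.7 19.9 ang 66.3 zmed 88.7 med [640.9 199.2]
top jar 386 ctr 644.7 148.8 size 48.9 48.4 ang 45.2 zmed 65.7 med [644.  148.1]
[0.64341854 0.14774704]
```

View pics/c4.png

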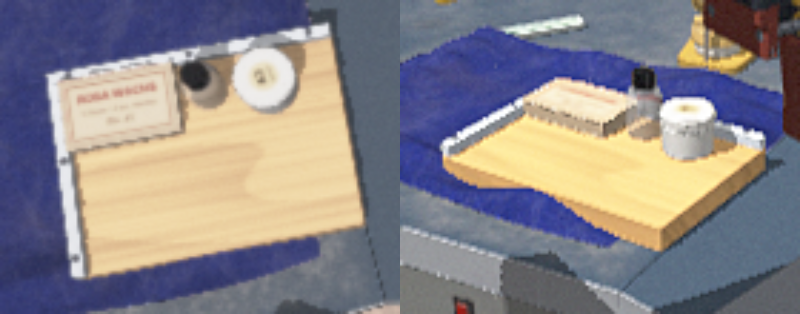

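Bottle (195,80) and jar (265,80) stand upright in order at the back rail, with small gaps. Now the jaw model goes on.

```bash
python3 - <<'E'
from h import *
put(B(.0445,.0605),.065,.062)
st("up"); bot.goto([.5,-.1,.3],O(0))
im,d=bot.capture("top"); np.save("top5.npy",d); im2,d=bot.capture("scene"); np.save("scene5.npy",d)
cv2.imwrite("pics/c5.png",np.hstack([cv2.resize(im[160:270,160:300],(400,314)),cv2.resize(im2[150:260,200:340],(400,314))]))
from est import est
est("5",only=[(*B(.0445,.0605),.045,.046,.08,"jaw"),(*B(.047,-.012),.035,.076,.1,"cap"),(*B(.0445,.0605),.065,.0395,.0455,"tin")]); print(B(.0445,.0605))
E
```

```text
True
down t 42.3 tcp [0.6253 0.2695 0.0654] B [0.0447 0.0606] w 0.044 F [0.7 0.3 1.7] g 15.0
open t 42.8 tcp [0.6248 0.2693 0.0649] B [0.0442 0.0604] w 0.062 F [-0.5  0.1 -0.4] g 0.0
up t 43.7 tcp [0.6247 0.2693 0.1983] B [0.0441 0.0604] w 0.0622 F [ 0.  -0.  -0.8] g 0.0
scene jaw 212 ctr 623.7 265.5 size 48.6 55.8 ang 11.4 zmed 56.6 med [620.1 257.3]
scene cap 56 ctr 638.6 196.1 size 21.9 19.0 ang 21.0 zmed 84.7 med [634.5 193. ]
scene tin 194 ctr 625.3 260.5 size 64.0 106.4 ang 12.2 zmed 41.6 med [609.  245.5]
top jaw 460 ctr 631.8 274.2 size 67.4 55.5 ang 88.9 zmed 58.6 med [627.6 267.5]
top cap 81 ctr 641.9 199.8 size 19.0 19.8 ang 64.1 zmed 89.1 med [641.  199.4]
top tin 565 ctr 627.6 267.5 size 66.3 119.0 ang 15.7 zmed 42.5 med [621.3 259. ]
[0.62508467 0.26942332]
```

View pics/c5.png

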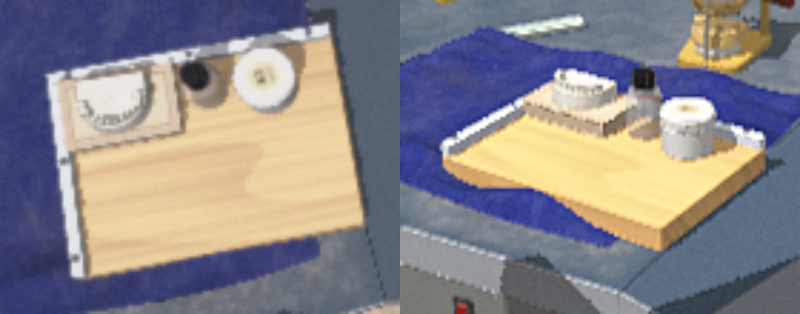

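The jaw model (113,99) sits teeth up on the middle of the tin, a few mm off centre after parallax. Everything is upright and the arm is clear, so I'm handing in.

```bash
python3 -c "
from bench import bot
print(bot.close_job())"
```

```text
the job is handed in; nothing more can be done
None
```

The job is handed in with no verdict returned: by the last pictures and depth readings, the tin is home in the corner, the bottle and then the jar stand to its right at the back rail, and the jaw model sits teeth up about 3 mm off the middle of the lid.

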